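# Push the rigid tube fully home in the water filter's push-fit collet

### The arm

A 6-joint arm with a two-finger parallel gripper is mounted at the origin on a cart in front of the work surface, level with it; the furniture and walls round the work are solid. World frame = base frame: x ahead of the robot, y to its left, z up, the work surface at z = 0. Lengths are in m, angles in degrees, forces in N, time in s.
With the tool pointing down it reaches from about 0.3 to 0.75 m from the base axis. Payload 8.5 kg.
Tool frame: the origin (TCP) lies on the centre line of the jaws, within the pads' length; the fingertips stand 11 mm ahead of it and the grasp point (between the pads) lies 8 mm behind it; z points along the fingers, y is the line along which they close (so a half turn about z gives the same grasp; the last joint's range is limited). The gripper opens to 85 mm and grips with 20 to 120 N. Pads are 22 mm wide; open, the fingers measure 114 mm over their backs; the gripper's body (76 mm by 85 mm) begins 54 mm behind the grasp point. The pads swing forward as they close: fully open they stand 13 mm farther back than shut.
Start: joints at [52.58, 21.807, 74.336, -0, 83.858, -12.336], TCP at [0.233, 0.498, 0.242] pointing down, gripper open.
Joint ranges: [-178.18, 178.18], [-50.72, 133.34], [12.68, 142.11], [-81.47, 261.47], [9.98, 163.14], [-165.26, 165.26]. Speed limits (degrees/s): [136.94, 136.94, 180, 180, 180, 180].

### API

Orientations are given as a 3x3 rotation matrix whose columns are the frame's x, y, z axes.
In Python, from rig import env, imaging gives the robot as it stands (env), with the cameras (imaging).
- The arm moves only by the shell command python3 nudge.py 'ROWS' [FORCE]. ROWS is a JSON list of rows, 1 to 10 of them, each of 5 numbers: dx, dy, dz in m, then a turn about the tool's z in degrees, then the finger opening in m; each row shifts and turns the commanded pose from where the row before left it, along the tool's axes as they then stand; what a row does not reach is not made up. A row lasts 1/10 s, in which the tool goes at most 0.05 m and 8.59 degrees, less where a joint would pass 70% of its speed; a pose out of reach is approached as far as the arm can. The fingers move at their own pace and stop on an object; FORCE is the grip in N (left out, the last holds). Time passes only in rows, so rows that do not move let the fingers close. It prints the time, the measured TCP pose, the force, the opening and the grip force at its end.
- env.observe(): the state, without advancing time (a new reading comes with each control period).
- imaging.get_image(name): name is "scene" or "top" or "wrist"; returns a dict with "pixels" (384x512x3 uint8, red, green, blue), "K" (3x3 intrinsics, pixels), "extrinsics" (4x4, takes a point from world to camera coordinates). Camera axes: x right, y down, z forward; pixel columns grow to the right and rows downward; lengths in m; the calibration is good to about 2 mm. A picture is of the moment at which its call begins. There is no depth.
- env.close_job(): hands the job in; it is judged then, once.
The state is a dict: "time_s": time; "q": joint angles; "qvel": joint speeds; "joint_efforts": joint torques, N m; "position": TCP position; "tool_rot": TCP orientation; "ft_force": force on the tool from outside, world axes, zero at the start; "wrist_torque": the same for the moment, N m; "grip_width": finger opening in m; "gripper_force": force on a finger pad.
Only numpy, scipy, OpenCV 4.12 (cv2) and the standard library are available. Lean on these libraries where they do the work, as an engineer would, in place of code of your own. Each camera call takes 0.05 s, during which the arm holds its last target. There are 200 camera calls.

### The job

Take the thinner, longer steel tube out of the wooden block and push it, tapered end down, into the collet on top of the water filter, past the springy seal until it bottoms on the hard stop inside. Push gently: feel for the stop and do not ram or bear down on the filter; then let go and leave the tube standing there. Leave the thick spare tube and the other things where they are.

Things in the scene. Friction and masses are not known exactly. Their poses are not given: they have to be found in the camera images.
- tube: the straight steel tube to fit: 14 mm in diameter, 150 mm long, about 140 g, its lowest 8 mm tapered to 8 mm across. Origin at the centre of the tapered end face, z along the tube towards the plain top. At the start it stands in one bore of the block, tapered end down, its end 6 mm above the worktop, and may lean up to about 3 degrees
- tube_tip (a point): the centre of the tube's tapered end (same point as the tube's origin)
- spare_tube: a thicker, shorter steel tube (20 mm in diameter, 115 mm long) in the block's other bore; it does not fit the filter and stays there. Origin at the centre of its lower end
- rack: wooden storage block 56 x 150 x 40 mm (x, y, z), fixed to the worktop; origin under its centre. Two vertical bores, 34 mm deep, 45 mm either side of the centre along its y: 15.6 mm wide at y = -45 mm (the thin tube), 21.6 mm wide at y = +45 mm (the spare)
- filter: white upright worktop water filter, fixed: canister 100 mm in diameter, ribbed grey lid up to 80 mm, collet boss 36 mm in diameter (43 mm at its flared rim) up to 130 mm. Origin under its centre, z up; the bore is on its axis, 15.4 mm in diameter, flaring to about 23 mm over the top 4 mm. More than 30 N of push on its rim or on its inner stop damages it
- collet_mouth (a point): centre of the collet's mouth, at rim height on the bore's axis, 130 mm above the worktop. Three springy seal pads sit 13 mm below it: they resist with 5 to 20 N while the tube's end is 16 to 22 mm deep, then 1 to 12 N of drag; the tube stays where left. A hard stop, unseen, lies 24 to 44 mm below the mouth (differs from filter to filter): felt only as a sharp rise in force
- tumbler: clear drinking glass, 81 mm wide, 91 mm high; bystander
- cup: small dark and cream espresso cup, 60 x 84 mm, 53 mm high; bystander
- timer: cream round kitchen timer, 64 mm wide, 54 mm high; bystander
- tea_light: small candle in a metal cup, 38 mm wide, 15 mm high; bystander
- pepper: pepper shaker, 44 mm wide, 90 mm high; bystander

How it is judged (in metres and radians):
On the way:
1. the tube has been lifted out of the block (height (world z) of tube_tip above 0.06 m), for 0.1 s.
At the end, for the whole second after the job is handed in: the tube stands in the collet with its tapered end within 1.5 mm of the hidden stop (stop_face) and 3 mm of the bore's axis, leaning less than 0.12 rad, at rest (z of tube_tip in the frame of stop_face between -0.004 and 0.0015 m and horizontal distance between tube_tip and collet_mouth below 0.003 m and angle between tube's own z axis and vertical below 0.12 rad and linear speed of tube below 0.01 m/s); the robot touches nothing.
It fails at once if the tube is pressed on the filter's rim or bore with more than 30 N (contact force between tube and filter above 30 N).
It fails at once if the tube is pressed on the inner stop with more than 30 N (contact force between tube and stop above 30 N).
It fails at once if the spare tube is taken out or disturbed (distance of spare_tube from where it was at the start of the episode above 0.02 m).
It fails at once if a bystander is pushed away (distance of any of tumbler, cup, timer, tea_light, pepper from where it was at the start of the episode above 0.02 m).
It also fails if it takes over 70 s, if anything falls off the work surface, if the arm or the gripper's body presses on something with over 40 N, if the wrist force passes 120 N, or if a joint passes its speed limit or range.

## Working session

There is one attempt and no reset: what is moved stays moved. The work goes in short steps, Python scripts to look and compute and a shell command to move; the robot and the scene stay as the last step left them, time stands still between calls to the robot, and variables do not carry over. Pictures are saved under pics/ and viewed, at most 10 in all, crops included, and the job is handed in when it is done.

```bash
ls; mkdir -p pics
python3 - <<'E'
from rig import env, imaging
import cv2,numpy as np
ims=[]
for n in("scene","top"):
    d=imaging.get_image(n); cv2.imwrite(f"pics/{n}0.png",d["pixels"][...,::-1]); np.savez(f"{n}0.npz",**d); print(n,d["K"].round(1).tolist(),d["extrinsics"].round(4).tolist())
d=imaging.get_image("wrist");cv2.imwrite("pics/wrist0.png",d["pixels"][...,::-1]);np.savez("wrist0.npz",**d)
s=env.observe();print(s)
E
```

```text
nudge.py
pics
rig.py
scene [[492.4, 0.0, 255.2], [0.0, 492.4, 191.0], [0.0, 0.0, 1.0]] [[0.4737, -0.8807, 0.0058, -0.2402], [-0.6049, -0.3302, -0.7246, 0.4395], [0.6401, 0.3397, -0.6891, 0.9055], [0.0, 0.0, 0.0, 1.0]]
top [[487.9, 0.0, 262.5], [0.0, 487.9, 186.7], [0.0, 0.0, 1.0]] [[-0.0298, -0.9995, 0.0121, 0.0263], [-0.9826, 0.0271, -0.184, 0.5756], [0.1836, -0.0173, -0.9829, 1.4447], [0.0, 0.0, 0.0, 1.0]]
{'time_s': 0.15, 'q': array([ 5.25794368e+01,  2.18334263e+01,  7.43718254e+01,  4.27864924e-05,
        8.38583317e+01, -1.23344342e+01]), 'qvel': array([ 0.01426755, -0.20205863, -0.13714194, -0.02669202, -0.09779492,
       -0.03236428]), 'joint_efforts': array([ 2.87710071e-03, -4.48622811e+01, -2.31342298e+01, -1.23630534e-04,
        3.80102239e-03,  2.96880796e-05]), 'position': array([0.23305059, 0.49795561, 0.24185877]), 'tool_rot': array([[-9.05671355e-01,  4.23979884e-01, -6.74935375e-04],
       [ 4.23980354e-01,  9.05670958e-01, -8.80900646e-04],
       [ 2.37785214e-04, -1.08396582e-03, -9.99999384e-01]]), 'ft_force': array([0.26407175, 0.1561744 , 0.46819807]), 'wrist_torque': array([ 0.03119227, -0.02356893, -0.01924151]), 'gripper_force': 0.0, 'grip_width': 0.08538653383666948}
```

View pics/scene0.png

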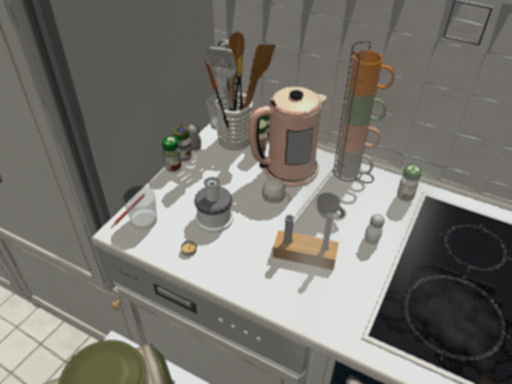

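View pics/top0.png

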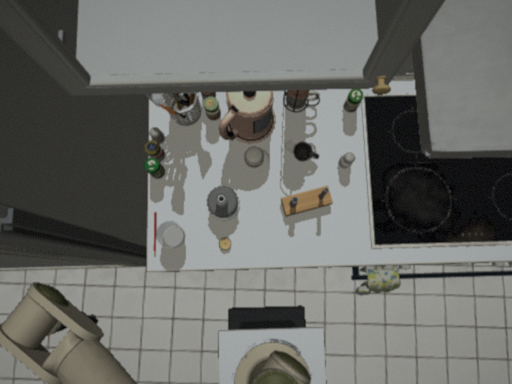

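The scene view shows the filter (collet rim at about (211,183)), the rack at (305,248), the thick spare at (289,230) and the thin tube at (328,230). In the top view the filter is at (222,202) and the tubes are near (293,202) and (323,193). I'll enlarge crops to get exact pixels.

Run:
```python
import cv2,numpy as np
s=cv2.imread("pics/scene0.png");t=cv2.imread("pics/top0.png")
a=cv2.resize(s[170:280,190:350],(800,550),interpolation=cv2.INTER_CUBIC)
b=cv2.resize(t[170:240,200:340],(800,400),interpolation=cv2.INTER_CUBIC)
cv2.imwrite("pics/c1.png",a);cv2.imwrite("pics/c2.png",b)
```

```text
(no output)
```

View pics/c1.png

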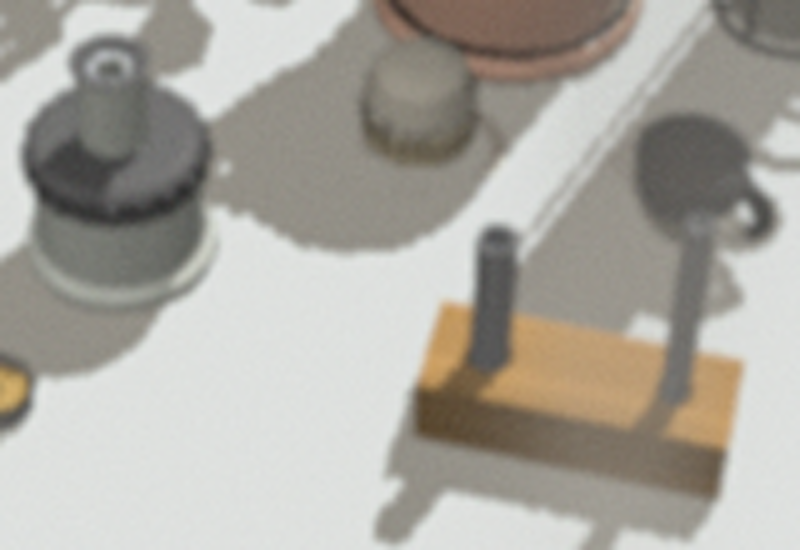

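View pics/c2.png

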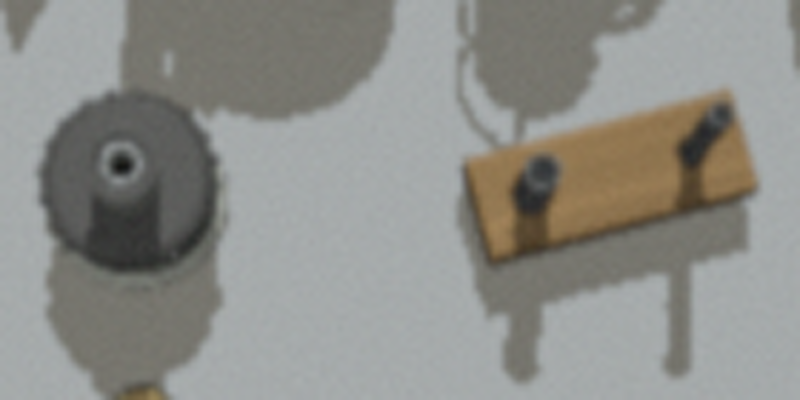

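```bash
cat > h.py <<'E'
import cv2,numpy as np
def P(d): return d["K"]@d["extrinsics"][:3]
def tri(d1,p1,d2,p2):
    X=cv2.triangulatePoints(P(d1),P(d2),np.float64(p1).reshape(2,1),np.float64(p2).reshape(2,1))[:,0];X=X[:3]/X[3]
    r=lambda d,p:(lambda h:h[:2]/h[2]-p)(P(d)@np.r_[X,1])
    return X,r(d1,p1),r(d2,p2)
def onz(d,p,z):  # ray at height z
    R=d["extrinsics"][:3,:3];t=d["extrinsics"][:3,3];c=-R.T@t
    v=R.T@np.linalg.inv(d["K"])@np.r_[p,1];return c+v*(z-c[2])/v[2]
E
python3 - <<'E'
from h import *
s=dict(np.load("scene0.npz"));t=dict(np.load("top0.npz"))
a=lambda x,y:np.r_[(x+.5)/5-.5+190,(y+.5)/5-.5+170]
k=800/140
b=lambda x,y:np.r_[(x+.5)/k-.5+200,(y+.5)/k-.5+170]
for n,p,q,z in[("mouth",a(109,63),b(121,164),.13),("thin top",a(698,222),b(720,117),.156),("thin base",a(677,398),b(692,157),.04),("spare top",a(498,237),b(545,172),.121)]:
    X,r1,r2=tri(s,p,t,q);print(n,X.round(4),r1.round(1),r2.round(1),"scene@z",onz(s,p,z).round(4),"top@z",onz(t,q,z).round(4))
C=[onz(t,b(*p),.04)[:2].round(4) for p in((466,160),(730,90),(757,188),(494,262))]
print(C,np.mean(C,0))
E
```

```text
mouth [0.5299 0.1333 0.1331] [ 0.4 -0.1] [-0.3  0.2] scene@z [0.5321 0.1359 0.13  ] top@z [0.531  0.1328 0.13  ]
thin top [ 0.5407 -0.1668  0.1614] [ 0.4 -0.1] [-0.3  0.2] scene@z [ 0.5452 -0.1645  0.156 ] top@z [ 0.5422 -0.1685  0.156 ]
thin base [ 0.5407 -0.1691  0.0421] [ 0. -0.] [-0.  0.] scene@z [ 0.5424 -0.1686  0.04  ] top@z [ 0.5411 -0.1694  0.04  ]
spare top [ 0.5207 -0.0812  0.1271] [ 0.5 -0.1] [-0.3  0.2] scene@z [ 0.5253 -0.078   0.121 ] top@z [ 0.5223 -0.0827  0.121 ]
[array([ 0.5428, -0.0471]), array([ 0.5773, -0.192 ]), array([ 0.5231, -0.2037]), array([ 0.487 , -0.0601])] [ 0.53255  -0.125725]
```

Mouth at ≈(0.531, 0.134). Tube at ≈(0.541, -0.167), nearly upright. The rack's x axis has a yaw of about 13°. I'll go above the tube.

```bash
R='[-0.028,-0.0236,0,0,0.085]'
python3 nudge.py '[[-0.028,-0.0236,0,0,0.085],[-0.028,-0.0236,0,0,0.085],[-0.028,-0.0236,0,0,0.085],[-0.028,-0.0236,0,0,0.085],[-0.028,-0.0236,0,0,0.085],[-0.028,-0.0236,0,0,0.085],[-0.028,-0.0236,0,0,0.085],[-0.028,-0.0236,0,0,0.085],[-0.028,-0.0236,0,0,0.085],[-0.028,-0.0236,0,0,0.085]]'
python3 nudge.py '[[-0.028,-0.0236,0,0,0.085],[-0.028,-0.0236,0,0,0.085],[-0.028,-0.0236,0,0,0.085],[-0.028,-0.0236,0,0,0.085],[-0.028,-0.0236,0,0,0.085],[-0.028,-0.0236,0,0,0.085],[-0.028,-0.0236,0,0,0.085],[-0.028,-0.0236,0,0,0.085],[-0.028,-0.0236,0,0,0.085],[-0.028,-0.0236,0,0,0.085]]'
python3 nudge.py '[[0,0,0,8,0.085],[0,0,0,8,0.085],[0,0,0,8,0.085],[0,0,0,8,0.085],[0,0,0,8,0.085],[0,0,0,8,0.085],[0,0,0,4,0.085],[0,0,0,0,0.085]]'
python3 - <<'E'
from rig import env, imaging
import cv2,numpy as np
d=imaging.get_image("wrist");cv2.imwrite("pics/wrist1.png",d["pixels"][...,::-1]);np.savez("wrist1.npz",**d)
s=env.observe();print(s["position"].round(4),s["tool_rot"].round(3).tolist(),s["q"].round(1))
E
```

```text
time_s: 1.15
position: [0.387, 0.1642, 0.2423]
tool_rot: [[-0.906, 0.424, -0.0], [0.424, 0.906, 0.0], [0.0, -0.0, -1.0]]
ft_force: [0.2, 0.9, -0.7]
grip_width: 0.0852
gripper_force: 0.0
time_s: 2.15
position: [0.5406, -0.1682, 0.242]
tool_rot: [[-0.906, 0.424, -0.001], [0.424, 0.906, 0.0], [0.001, 0.0, -1.0]]
ft_force: [-0.1, -0.0, 0.2]
grip_width: 0.0848
gripper_force: 0.0
time_s: 2.95
position: [0.5402, -0.1667, 0.2421]
tool_rot: [[-0.223, 0.975, -0.001], [0.975, 0.223, 0.0], [0.0, -0.0, -1.0]]
ft_force: [-0.5, 0.0, 0.8]
grip_width: 0.085
gripper_force: 0.0
[ 0.5402 -0.1667  0.2421] [[-0.225, 0.974, -0.0], [0.974, 0.225, 0.0], [0.0, -0.0, -1.0]] [-29.2  23.4  71.8  -0.   84.8 -42.2]
```

View pics/wrist1.png

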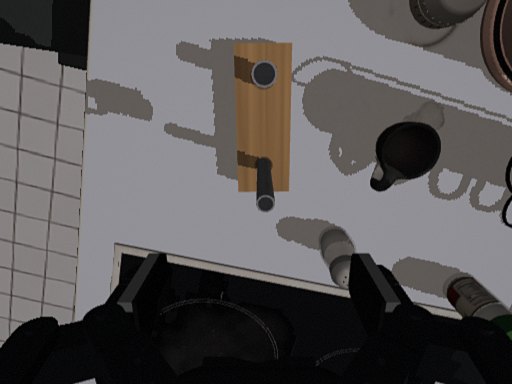

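The wrist view shows the rack squared to the tool, the tube top at (265,203), its foot at (264,158) and the spare at (264,73). The pepper is off to the right at (342,270).

Run:
```python
from h import *
w=dict(np.load("wrist1.npz"));t=dict(np.load("top0.npz"));s=dict(np.load("scene0.npz"))
print(w["K"].tolist())
for n,p,z in(("top",(265,203),.156),("base",(264,158),.04),("spare",(264,73),.121),("pepper",(343,277),.09)): print(n,onz(w,p,z).round(4))
k=800/140
b=lambda x,y:np.r_[(x+.5)/k-.5+200,(y+.5)/k-.5+170]
a=lambda x,y:np.r_[(x+.5)/5-.5+190,(y+.5)/5-.5+170]
print(tri(w,(265,203),t,b(720,117)));print(tri(w,(265,203),s,a(698,222)))
```

```text
[[318.88016787722484, 0.0, 258.4891443788466], [0.0, 318.88016787722484, 191.0124802369447], [0.0, 0.0, 1.0]]
top [ 0.5453 -0.1663  0.156 ]
base [ 0.5447 -0.1589  0.04  ]
spare [ 0.5245 -0.0784  0.121 ]
pepper [ 0.6499 -0.2522  0.09  ]
(array([ 0.54523706, -0.17071804,  0.14240475]), array([-1.73604211, -1.1210749 ]), array([ 0.06573655, -0.22899274]))
(array([ 0.54461196, -0.16508646,  0.1569984 ]), array([-0.53715119, -1.29260073]), array([ 0.18057882, -0.06527061]))
```

```bash
python3 nudge.py '[[0,0.004,0.03,0,0.085],[0,0,0.03,0,0.085],[0,0,0.03,0,0.07],[0,0,0.02,0,0.05],[0,0,0.012,0,0.04],[0,0,0,0,0.03],[0,0,0,0,0.02],[0,0,0,0,0.02]]' 60
python3 nudge.py '[[0,0,0,0,0.005],[0,0,0,0,0.005],[0,0,0,0,0.005],[0,0,0,0,0.005],[0,0,0,0,0.005]]' 60
```

```text
time_s: 3.8
position: [0.5447, -0.1662, 0.1216]
tool_rot: [[-0.224, 0.975, 0.002], [0.975, 0.224, -0.001], [-0.002, 0.002, -1.0]]
ft_force: [0.8, -0.4, 0.8]
grip_width: 0.0199
gripper_force: 0.0
time_s: 4.3
position: [0.5447, -0.1662, 0.1215]
tool_rot: [[-0.224, 0.975, 0.002], [0.975, 0.224, -0.001], [-0.002, 0.002, -1.0]]
ft_force: [-0.3, -0.1, 7.3]
grip_width: 0.0122
gripper_force: 58.6
```

```bash
python3 nudge.py '[[0,0,-0.01,0,0.005],[0,0,-0.02,0,0.005],[0,0,-0.03,0,0.005],[0,0,-0.03,0,0.005],[0,0,-0.03,0,0.005],[0,0,-0.03,0,0.005],[0,0,-0.03,0,0.005],[0,0,-0.01,0,0.005],[0,0,0,0,0.005],[0,0,0,0,0.005]]' 60
python3 - <<'E'
from rig import env, imaging
import cv2,numpy as np
I=[]
for n in("scene","top"):
    d=imaging.get_image(n);np.savez(n+"2.npz",**d);I.append(d["pixels"][...,::-1])
a=cv2.resize(I[0][80:260,250:410],(400,450),interpolation=cv2.INTER_CUBIC);b=cv2.resize(I[1][120:240,280:386],(397,450),interpolation=cv2.INTER_CUBIC)
cv2.imwrite("pics/lift.png",np.hstack([a,b]))
s=env.observe();print(s["position"].round(4),s["ft_force"].round(1),s["wrist_torque"].round(2),s["grip_width"])
E
```

```text
time_s: 5.3
position: [0.5437, -0.1657, 0.3088]
tool_rot: [[-0.224, 0.975, -0.002], [0.975, 0.224, 0.001], [0.002, -0.002, -1.0]]
ft_force: [-0.5, -0.2, -1.9]
grip_width: 0.0119
gripper_force: 58.6
[ 0.5438 -0.1657  0.3086] [ 0.3  0.2 -2.1] [ 0.02 -0.01 -0.03] 0.012073984034382887
```

View pics/lift.png

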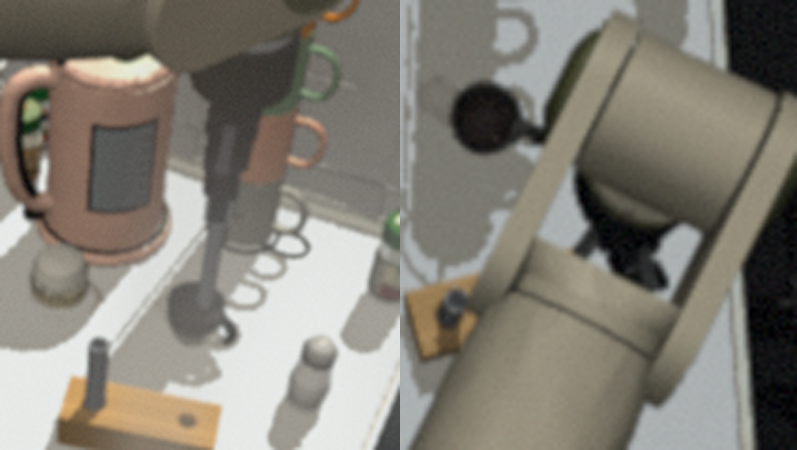

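The tube is out and hanging from the fingers, with its tip at about (332,202) in the scene image. The spare is undisturbed. Moving over the filter.

```bash
python3 nudge.py '[[0.0328,0.006,0,0,0.005],[0.0328,0.006,0,0,0.005],[0.0328,0.006,0,0,0.005],[0.0328,0.006,0,0,0.005],[0.0328,0.006,0,0,0.005],[0.0328,0.006,0,0,0.005],[0.0328,0.006,0,0,0.005],[0.0328,0.006,0,0,0.005],[0.0328,0.006,0,0,0.005],[0,0,0,0,0.005]]'
python3 nudge.py '[[0,0,0.03,0,0.005],[0,0,0.01,0,0.005],[0,0,0,0,0.005],[0,0,0,0,0.005]]'
python3 - <<'E'
from rig import env, imaging
import cv2,numpy as np
I={}
for n in("scene","wrist","top"):
    d=imaging.get_image(n);np.savez(n+"3.npz",**d);I[n]=d["pixels"][...,::-1]
a=cv2.resize(I["scene"][120:232,170:258],(440,560),interpolation=cv2.INTER_CUBIC)
b=cv2.resize(I["wrist"][100:380,180:360],(360,560),interpolation=cv2.INTER_CUBIC)
cv2.imwrite("pics/over.png",np.hstack([a,b]))
s=env.observe();print(s["position"].round(4),s["ft_force"].round(1),s["wrist_torque"].round(2))
E
```

```text
time_s: 6.4
position: [0.53, 0.1371, 0.3091]
tool_rot: [[-0.228, 0.974, -0.002], [0.974, 0.228, 0.001], [0.001, -0.002, -1.0]]
ft_force: [-0.2, -1.0, -1.4]
grip_width: 0.0114
gripper_force: 58.6
time_s: 6.8
position: [0.5311, 0.1335, 0.2708]
tool_rot: [[-0.223, 0.975, 0.0], [0.975, 0.223, -0.0], [-0.0, 0.0, -1.0]]
ft_force: [0.6, -0.4, -0.3]
grip_width: 0.0118
gripper_force: 58.7
[0.5312 0.1337 0.2713] [-0.1  0.3 -1.2] [-0.03 -0.03  0.04]
```

View pics/over.png

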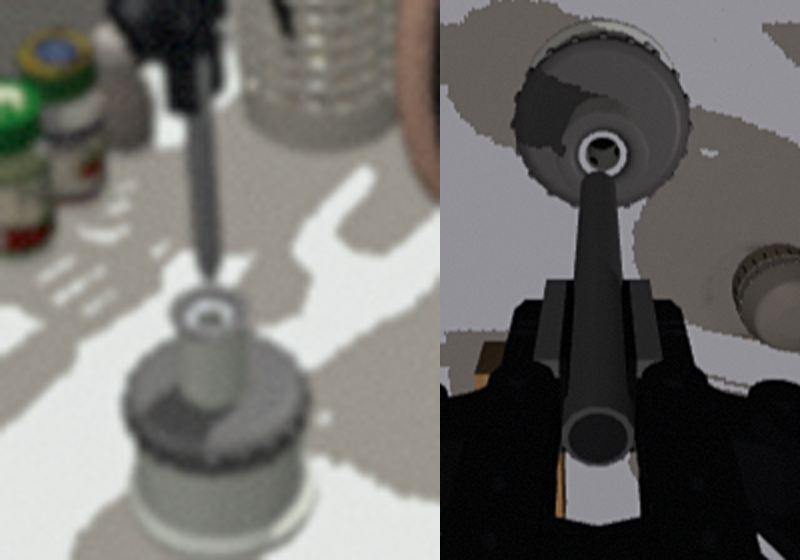

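The scene crop shows the tip at about (212,175), right above the mouth centre at (212,182.5). In the wrist view the mouth centre is at (261.5,176.5) and the far edge of the tip at (259.5,185.5).

Run:
```python
from h import *
w=dict(np.load("wrist3.npz"));s=dict(np.load("scene3.npz"))
W=lambda x,y:np.r_[(x-440+.5)/2-.5+180,(y+.5)/2-.5+100]
S=lambda x,y:np.r_[(x+.5)/5-.5+170,(y+.5)/5-.5+120]
pr=lambda d,X:(lambda h:h[:2]/h[2])(P(d)@np.r_[X,1])
R=w["extrinsics"][:3,:3];print("cam",(-R.T@w["extrinsics"][:3,3]).round(4))
m=onz(w,W(603,153),.13);print("mouth wrist",m.round(4),"scene",onz(s,S(210,313),.13).round(4),tri(w,W(603,153),s,S(210,313))[0].round(4))
far=onz(w,W(599,171),.1555);print("tip far edge",far.round(4))
print("scene tip",onz(s,S(209,275),.1555).round(4),"scene expected of wrist-far",pr(s,far))
print("tube top centre wrist", onz(w,W(599,437),.3055).round(4))
```

```text
cam [0.5131 0.214  0.4037]
mouth wrist [0.5334 0.1378 0.13  ] scene [0.5323 0.1355 0.13  ] [0.5339 0.1368 0.128 ]
tip far edge [0.5316 0.1371 0.1555]
scene tip [0.5321 0.1343 0.1555] scene expected of wrist-far [210.2873228  174.35781875]
tube top centre wrist [0.5322 0.1324 0.3055]
```

```bash
python3 nudge.py '[[0.0017,0.0014,0.01,0,0.005],[0,0,0.01,0,0.005],[0,0,0,0,0.005],[0,0,0,0,0.005]]'
python3 - <<'E'
from rig import env, imaging
import cv2,numpy as np
I={}
for n in("scene","wrist"):
    d=imaging.get_image(n);np.savez(n+"4.npz",**d);I[n]=d["pixels"][...,::-1]
a=cv2.resize(I["scene"][160:200,192:232],(400,400),interpolation=cv2.INTER_CUBIC)
b=cv2.resize(I["wrist"][150:220,225:295],(400,400),interpolation=cv2.INTER_CUBIC)
cv2.imwrite("pics/near.png",np.hstack([a,b]))
s=env.observe();print(s["position"].round(4),s["ft_force"].round(1),s["wrist_torque"].round(2))
E
```

```text
time_s: 7.35
position: [0.5317, 0.1359, 0.25]
tool_rot: [[-0.224, 0.975, -0.001], [0.975, 0.224, -0.0], [0.0, -0.001, -1.0]]
ft_force: [-1.6, 0.1, -0.8]
grip_width: 0.012
gripper_force: 58.7
[0.5319 0.1359 0.2505] [ 0.3  0.2 -1.5] [-0.    0.06 -0.05]
```

View pics/near.png

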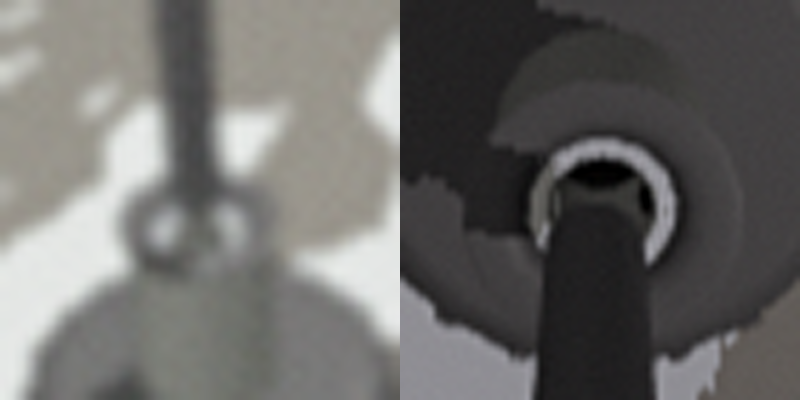

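The tip sits inside the mouth ring in both views (wrist offset about 1 mm), so I'll descend gently and feel.

```bash
for i in 1; do python3 nudge.py '[[0,0,0.002,0,0.005],[0,0,0.002,0,0.005],[0,0,0.002,0,0.005],[0,0,0.001,0,0.005],[0,0,0,0,0.005]]'|grep -E 'pos|ft'; done
python3 nudge.py '[[0,0,0.001,0,0.005],[0,0,0.001,0,0.005],[0,0,0.001,0,0.005],[0,0,0,0,0.005]]'|grep -E 'pos|ft'
```

```text
position: [0.5317, 0.1359, 0.2431]
ft_force: [-0.3, 0.6, -2.1]
position: [0.5317, 0.1359, 0.2402]
ft_force: [0.3, -0.3, -1.2]
```

```bash
python3 nudge.py '[[0,0,0.001,0,0.005],[0,0,0.001,0,0.005],[0,0,0.001,0,0.005],[0,0,0,0,0.005]]'|grep -E 'pos|ft'
python3 nudge.py '[[0,0,0.001,0,0.005],[0,0,0.001,0,0.005],[0,0,0.001,0,0.005],[0,0,0,0,0.005]]'|grep -E 'pos|ft'
```

```text
position: [0.5317, 0.1359, 0.2371]
ft_force: [-0.0, 0.3, -0.5]
position: [0.5318, 0.1359, 0.2342]
ft_force: [-0.2, -0.2, -1.7]
```

Run:
```python
from rig import env, imaging
s=env.observe();print(s["position"].round(4),s["ft_force"].round(1),s["wrist_torque"].round(2))
```

```text
[0.5318 0.1359 0.2342] [-0.2 -0.2 -1.7] [ 0.05 -0.    0.02]
```

```bash
python3 nudge.py '[[0,0,0.001,0,0.005],[0,0,0.001,0,0.005],[0,0,0.001,0,0.005],[0,0,0,0,0.005]]'|grep -E 'pos|ft'
python3 nudge.py '[[0,0,0.001,0,0.005],[0,0,0.001,0,0.005],[0,0,0,0,0.005]]'|grep -E 'pos|ft'
```

```text
position: [0.5319, 0.1359, 0.2313]
ft_force: [0.1, 0.2, -1.5]
position: [0.5318, 0.136, 0.2293]
ft_force: [1.1, 0.0, -0.1]
```

```bash
python3 nudge.py '[[0,0,0.001,0,0.005],[0,0,0.001,0,0.005],[0,0,0,0,0.005]]'|grep -E 'pos|ft'
python3 nudge.py '[[0,0,0.001,0,0.005],[0,0,0.001,0,0.005],[0,0,0,0,0.005]]'|grep -E 'pos|ft'
```

```text
position: [0.5321, 0.136, 0.2277]
ft_force: [3.7, 1.6, 1.7]
position: [0.5324, 0.136, 0.2267]
ft_force: [1.8, 1.8, 9.0]
```

```bash
python3 nudge.py '[[0,0,0.001,0,0.005],[0,0,0,0,0.005]]'|grep -E 'pos|ft'
python3 nudge.py '[[0,0,0.001,0,0.005],[0,0,0,0,0.005]]'|grep -E 'pos|ft'
```

```text
position: [0.5324, 0.136, 0.226]
ft_force: [0.8, 1.1, 11.0]
position: [0.5321, 0.1358, 0.2242]
ft_force: [2.8, 1.2, 3.8]
```

```bash
for k in 1; do python3 nudge.py '[[0,0,0.001,0,0.005],[0,0,0,0,0.005]]'|grep -E 'pos|ft'; done
python3 nudge.py '[[0,0,0.001,0,0.005],[0,0,0,0,0.005]]'|grep -E 'pos|ft'
python3 nudge.py '[[0,0,0.001,0,0.005],[0,0,0,0,0.005]]'|grep -E 'pos|ft'
```

```text
position: [0.5322, 0.1358, 0.2233]
ft_force: [0.7, 0.5, 7.0]
position: [0.5321, 0.1359, 0.2219]
ft_force: [2.1, 1.8, 2.6]
position: [0.532, 0.1358, 0.2205]
ft_force: [2.4, 0.8, 1.4]
```

```bash
python3 nudge.py '[[0,0,0.001,0,0.005],[0,0,0,0,0.005]]'|grep -E 'pos|ft'
python3 nudge.py '[[0,0,0.001,0,0.005],[0,0,0,0,0.005]]'|grep -E 'pos|ft'
python3 nudge.py '[[0,0,0.001,0,0.005],[0,0,0,0,0.005]]'|grep -E 'pos|ft'
```

```text
position: [0.5321, 0.1358, 0.2197]
ft_force: [2.1, 0.4, 4.2]
position: [0.532, 0.1358, 0.2185]
ft_force: [2.6, -0.0, 2.7]
position: [0.5321, 0.1359, 0.2179]
ft_force: [2.0, 1.5, 6.8]
```

```bash
python3 nudge.py '[[0,0,0.001,0,0.005],[0,0,0,0,0.005]]'|grep -E 'pos|ft'
python3 nudge.py '[[0,0,0.001,0,0.005],[0,0,0,0,0.005]]'|grep -E 'pos|ft'
```

```text
position: [0.5319, 0.1358, 0.2166]
ft_force: [1.7, 0.5, 3.1]
position: [0.532, 0.1359, 0.2155]
ft_force: [2.3, -0.2, 2.5]
```

```bash
python3 nudge.py '[[0,0,0.001,0,0.005],[0,0,0,0,0.005]]'|grep -E 'pos|ft'
python3 nudge.py '[[0,0,0.001,0,0.005],[0,0,0,0,0.005]]'|grep -E 'pos|ft'
python3 nudge.py '[[0,0,0.001,0,0.005],[0,0,0,0,0.005]]'|grep -E 'pos|ft'
```

```text
position: [0.5319, 0.1358, 0.2144]
ft_force: [2.8, 0.3, 3.7]
position: [0.532, 0.1358, 0.2135]
ft_force: [2.9, 1.0, 5.0]
position: [0.5319, 0.1358, 0.2124]
ft_force: [3.7, 1.3, 4.2]
```

```bash
python3 nudge.py '[[0,0,0.001,0,0.005],[0,0,0,0,0.005]]'|grep -E 'pos|ft'
python3 nudge.py '[[0,0,0.001,0,0.005],[0,0,0,0,0.005]]'|grep -E 'pos|ft'
python3 nudge.py '[[0,0,0.001,0,0.005],[0,0,0,0,0.005]]'|grep -E 'pos|ft'
```

```text
position: [0.5319, 0.1358, 0.2114]
ft_force: [3.9, 0.9, 4.4]
position: [0.5319, 0.1358, 0.2104]
ft_force: [2.6, 0.3, 4.6]
position: [0.5319, 0.1359, 0.2095]
ft_force: [2.2, 0.8, 5.3]
```

Depth is ~35 mm with steady drag. Continuing.

```bash
python3 nudge.py '[[0,0,0.001,0,0.005],[0,0,0,0,0.005]]'|grep -E 'pos|ft'
python3 nudge.py '[[0,0,0.001,0,0.005],[0,0,0,0,0.005]]'|grep -E 'pos|ft'
python3 nudge.py '[[0,0,0.001,0,0.005],[0,0,0,0,0.005]]'|grep -E 'pos|ft'
```

```text
position: [0.5319, 0.1359, 0.2085]
ft_force: [1.9, -0.1, 4.8]
position: [0.532, 0.1358, 0.2076]
ft_force: [2.8, 1.5, 6.3]
position: [0.5321, 0.1359, 0.2075]
ft_force: [0.1, -0.2, 12.9]
```

Sharp rise with no motion. I'll confirm with a slightly smaller push.

```bash
python3 nudge.py '[[0,0,0.0007,0,0.005],[0,0,0,0,0.005]]'|grep -E 'pos|ft|grip'
```

```text
position: [0.5322, 0.1359, 0.2074]
ft_force: [-1.9, -0.4, 16.5]
grip_width: 0.0121
gripper_force: 60.8
```

It's the stop. Relax the push, release, and rise clear.

```bash
python3 nudge.py '[[0,0,-0.0008,0,0.005],[0,0,0,0,0.03],[0,0,0,0,0.05],[0,0,0,0,0.06],[0,0,0,0,0.06],[0,0,0,0,0.06],[0,0,0,0,0.06]]' 20
python3 nudge.py '[[0,0,-0.01,0,0.06],[0,0,-0.03,0,0.06],[0,0,-0.04,0,0.06],[0,0,-0.04,0,0.06],[-0.03,0,-0.02,0,0.06],[-0.04,0,0,0,0.06],[-0.04,0,0,0,0.06],[-0.04,0,0,0,0.06],[0,0,0,0,0.06],[0,0,0,0,0.06]]'
python3 - <<'E'
from rig import env, imaging
import cv2,numpy as np
I={}
for n in("scene","wrist","top"):
    d=imaging.get_image(n);np.savez(n+"5.npz",**d);I[n]=d["pixels"][...,::-1]
a=cv2.resize(I["scene"][110:240,150:350],(800,520),interpolation=cv2.INTER_CUBIC)
cv2.imwrite("pics/end.png",a)
E
```

```text
time_s: 15.15
position: [0.5317, 0.1359, 0.2063]
tool_rot: [[-0.224, 0.975, -0.0], [0.975, 0.224, -0.0], [0.0, -0.0, -1.0]]
ft_force: [-0.0, -0.4, 1.0]
grip_width: 0.0596
gripper_force: 0.0
time_s: 16.15
position: [0.5653, -0.0109, 0.3469]
tool_rot: [[-0.222, 0.975, 0.0], [0.975, 0.222, 0.0], [0.0, 0.0, -1.0]]
ft_force: [0.7, -0.5, -0.1]
grip_width: 0.0601
gripper_force: 0.0
```

View pics/end.png

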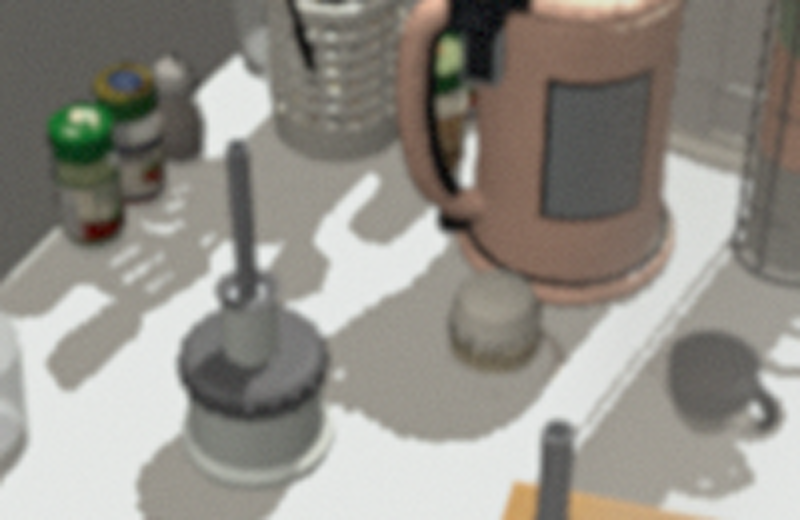

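The tube stands in the collet with its top at about (209.5,146.5), and the other things are unmoved. One quick check of the tube's height before handing in.

Run:
```python
from h import *
s=dict(np.load("scene5.npz"));w=dict(np.load("scene4.npz"))
for z in(.236,.240,.243,.246,.25):
    h=P(s)@np.r_[.532,.136,z,1];print(z,(h[:2]/h[2]).round(1))
```

```text
0.236 [208.8 148.2]
0.24 [208.7 146.8]
0.243 [208.6 145.8]
0.246 [208.5 144.7]
0.25 [208.4 143.3]
```

```bash
python3 -c "
from rig import env, imaging
print(env.close_job())"
```

```text
the job is handed in; nothing more can be done
None
```

The thin tube is standing in the filter's collet, tapered end down. I felt the hard stop about 37 mm below the mouth, with wrist force peaking at about 17 N in the readings. The arm is clear, nothing else looked moved in the last picture, and the job is handed in; no verdict came back.

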